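Set the outrigger leg to its length mark and close the cam lever

ROBOT

A 6-joint arm with a two-finger parallel gripper is mounted at the origin on the work surface. World frame = base frame: x ahead of the robot, y to its left, z up, the work surface at z = 0. Lengths are in mm, angles in rad, forces in N, time in s.
With the tool pointing down it reaches from about 300 to 875 mm from the base axis. Payload 4.2 kg.
Tool frame: the origin (TCP) lies at the very end of the fingers, on their centre line; the grasp point (between the pads) lies env.grip_depth behind it (env.grip_depth is the distance from the TCP to the grasp point, in mm); z points along the fingers, y is the line along which they close (so a half turn about z gives the same grasp; the last joint's range is limited). The gripper opens to 85 mm and grips with 20 to 120 N. Pads are 22 mm wide; open, the fingers measure 114 mm over their backs; the gripper's body (76 mm by 85 mm) begins 54 mm behind the grasp point. The pads swing forward as they close: fully open they stand 13 mm farther back than shut.
Start: joints at [-1.314, 0.32, 1.565, -0, 1.257, -0.02], TCP at [157.138, -553.127, 231.338] pointing down, gripper open.
Joint ranges: [-3.11, 3.11], [-0.84, 2.01], [0.21, 2.61], [-1.34, 4.49], [0.05, 2.63], [-2.56, 2.56]. Speed limits (rad/s): [2.57, 2.57, 3.14, 3.14, 3.14, 3.14].

INTERFACE

Orientations are given as a rotation vector (axis times angle).
In Python, from rig import env, imaging gives the robot as it stands. The module is installed in compiled form; this text tells all that it offers.
- The arm moves only by the tool step_arm, never from a script. Its argument "increments" is a list of rows, each a list of 7 numbers: the turn, a rotation vector about the world's x, y, z as a fraction of full scale, then the shift along the world's x, y, z as a fraction of full scale, then the gripper command: -1 is shut, 1 is fully open, values between are in proportion. In form: [[ax, ay, az, tx, ty, tz, grip], ...]. A call has 1 to 5 rows; each row is the pose to reach, as a shift and turn from the pose commanded when the call began; what a row does not reach only later rows make up. Full scale, the value 1, is 100 mm for a shift and 90 degrees for a turn. A row lasts 1/12 s, in which the tool goes at most 41.7 mm and 7.16 degrees, less where a joint would pass 70% of its speed; a pose out of reach is approached as far as the arm can. A call with a number of a shift or a turn outside -1 to 1 is refused whole. A call with a gripper value outside its range is refused whole. The fingers move at their own pace and stop on an object; "grip_force" is the grip in N (left out, the last holds). Time passes only in rows, so rows that repeat a pose let the fingers close. It gives the time, the measured TCP pose, the force, the opening and the grip force at its end, in the units of the state.
- env.read_state(): the state, without advancing time (a new reading comes with each control period).
- imaging.read_camera(name): name is "side" or "top" or "wrist"; returns the picture (400x640x3 uint8, blue, green, red); there is no depth.
- imaging.camera_model(name): a dict with "fx", "fy", "cx", "cy" (pixels), "dist" ([k1, k2, p1, p2, k3] as OpenCV has them; the pictures are not rectified), "world_to_cam" (4x4, takes a point from world to camera coordinates); the wrist camera has in their place "T_tool_cam" (4x4, takes a point from camera to tool coordinates, whose origin is the TCP and whose axes are the flange's). Camera axes: x right, y down, z forward; pixel columns grow to the right and rows downward; lengths in mm; the calibration is good to about 2 mm. A picture is of the moment at which its call begins: read the wrist's pose just before it. camera_model takes no time and is no camera call.
- env.close_job(): hands the job in; it is judged then, once.
The state is a dict: "clock": time; "joint_positions": joint angles; "qvel": joint speeds; "effort": joint torques, N m; "ee_pos": TCP position; "orientation": TCP orientation; "contact_force": force on the tool from outside, world axes, zero at the start; "torque": the same for the moment, N m; "width": finger opening in mm; "gripper_force": force on a finger pad.
Only numpy, scipy, OpenCV 4.12 (cv2) and the standard library are available. Lean on these libraries where they do the work, as an engineer would, in place of code of your own. Each camera call takes 0.05 s, during which the arm holds its last target. There are 200 camera calls.

TASK

Draw the spring-loaded outrigger leg of the clutch-plate stand out until its pointer lines up with the upright mark blade, and only then, with the leg held there, squeeze the sliding cam lever fully closed against the leg. Finish still holding: keep the lever and the leg's opposite cheek gripped between the fingers with the pointer on the mark, because the leg springs back if let go and the lock screw is yet to be tightened. Leave the other things on the bench undisturbed.

Things in the scene. Friction and masses are not known exactly. Their poses are not given: they have to be found in the camera images.
- stand: Fixed clutch-plate stand: bare aluminium base plate, x -220 to +290, y -100 to +120 mm, 8 mm thick; flat round clutch plate on a hub at its -x end (to 105 mm high); dark square sleeve 34 mm wide at x -80 to +60, top 57 mm (lock screw on top to 74 mm), out of which the leg slides. Origin on the bench below the sleeve's axis; x = the way the leg draws out, y = the side of lever and mark, z up.
- leg (a joint): How far the leg is drawn out along the stand's +x, m: 0 = fully in (its start), 0.125 = outer stop. A spring always pulls it back in, with about 4 N at 0 to 9 N at the stop, also with the lever closed. Aluminium bar 22 mm wide and high, axis 40 mm above the bench, ending in a dark crosshead.
- crosshead_inner (a point): Middle of the crosshead's inner face (towards the sleeve), on the leg's axis, 40 mm above the bench. The crosshead is a bar 20 mm thick along x, from y = -60 to +75 mm (stand's frame), 22 to 58 mm high. Open fingers lowered astride lever and cheek, behind this face, draw the leg out by pushing on the face on both sides of the leg.
- leg_pointer (a point): Top outer tip of the leg's pointer, a 4 mm thick dark steel blade at the +y end of the crosshead, 10 mm beyond the crosshead's inner face along x, 58 mm above the bench; y = 88 mm in the stand's frame.
- mark: Length mark: dark steel blade 4 mm thick, upright on a small foot fixed to the base plate beside the pointer's path (top 66 mm above the bench, y 95 to 115 mm of the stand). Its x varies, 50 to 105 mm beyond the pointer's start. Axes as the stand's; origin at mid-thickness, on the base plate. On the mark = both blades at the same x of the stand.
- lever (a joint): How far the cam lever is pushed in, m: 0 = open, 0.014 = fully closed (hard stop at the leg); starts at 0 to 0.003. It slides square to the leg along the stand's -y, takes about 3 N to move, stays where it is left, and travels with the leg.
- lever_face (a point): The cam lever's flat black plate: 50 mm along the leg, 22 to 58 mm above the bench, 8 mm thick, low round boss on top (to 66 mm). The point is the centre of its outer face, 40 mm high, 30 mm behind the crosshead's inner face; that face looks to the stand's +y, 33 mm from the leg's axis open, 19 mm closed.
- cheek_face (a point): Steel cheek plate fixed on the other side of the leg, 50 x 36 x 6 mm, directly opposite the lever. The point is the centre of its outer face, 40 mm above the bench, which looks to the stand's -y, 17 mm from the leg's axis. Cheek to lever measures 50 mm over both outer faces with the lever open, 36 mm closed.
- socket: Bystander: steel socket 26 mm wide, 38 mm tall, upright on the base plate. Origin under its centre.
- spacer: Bystander: aluminium ring 26 mm wide, 16 mm tall, on the base plate near its -y edge. Origin under its centre.
- bushing: Bystander: stepped brass bushing 24 mm wide, 26 mm tall, on the base plate. Origin under its centre.
- screwdriver: Bystander: screwdriver lying on the bench, to the robot's right.
- wrench: Bystander: steel wrench lying on the bench, to the robot's right.
- spray_can: Bystander: can 64 mm wide, 150 mm tall, to the robot's right.
- mug: Bystander: white mug 80 mm wide, 90 mm tall, to the robot's right.

How it is judged:
By the outcome, as a careful person would: the job done as asked, in the order asked, and still so for the second after the job is handed in, while the arm keeps its last pose, push and grip.
It also fails if it takes over 32 s, if anything falls off the work surface, if the arm or the gripper's body presses on something with over 40 N, if the wrist force passes 120 N, or if a joint passes its speed limit or range.

## Working session

There is one attempt and no reset: what is moved stays moved. The work goes in short steps, Python scripts to look and compute and a tool call to move; the robot and the scene stay as the last step left them, time stands still between calls to the robot, and variables do not carry over. Pictures are saved under pics/ and viewed, at most 10 in all, crops included, and the job is handed in when it is done.

Besides the shell and the picture viewer there is one more tool, called after ">>>" by a JSON object that holds its "name" and its "arguments", one argument or row to a line. step_arm: Moves the arm, as the interface text tells. Shift numbers are shares of 100 mm and turn numbers shares of 90 degrees, none past 1 either way. Its arguments: {"type":"object","properties":{"increments":{"type":"array","items":{"type":"array","items":{"type":"number","minimum":-1,"maximum":1}}},"grip_force":{"type":"number"}},"required":["increments"]}

```bash
mkdir -p pics; python3 - <<'E'
from rig import env, imaging
import cv2,numpy as np
s=env.read_state();print(s['ee_pos'],s['orientation'],s['width'],env.grip_depth,s['clock'])
for n in ['top','side']:
    cv2.imwrite(f'pics/{n}0.png',imaging.read_camera(n));m=imaging.camera_model(n);print(n,m['fx'],m['cx'],m['cy'],m['dist']);print(np.round(m['world_to_cam'],3).tolist())
print(imaging.camera_model('wrist'))
E
```

```text
[ 157.0135922  -552.64809291  230.47811881] [-3.10978612e+00 -4.33153970e-01  3.24351317e-04] 85.40060609225085 18.700000000000003 0.0
top 371.6049636521125 317.252481851196 187.85819602543992 [-0.07180384  0.          0.          0.          0.        ]
[[0.029, -1.0, 0.006, -199.716], [-0.984, -0.03, -0.176, 532.827], [0.176, -0.001, -0.984, 982.79], [0.0, 0.0, 0.0, 1.0]]
side 381.05411870679916 320.4548144115072 207.79000097535985 [-0.03684257  0.          0.          0.          0.        ]
[[-0.994, -0.107, -0.021, 512.856], [-0.045, 0.576, -0.817, 169.336], [0.1, -0.811, -0.577, 873.212], [0.0, 0.0, 0.0, 1.0]]
{'fx': 281.55726646232534, 'fy': 281.55726646232534, 'cx': 319.7783549371671, 'cy': 203.0620265915654, 'dist': array([-0.02327995,  0.        ,  0.        ,  0.        ,  0.        ]), 'T_tool_cam': array([[ 5.85841462e-05, -9.58692400e-01, -2.84444861e-01,
         7.20710970e+01],
       [ 9.99999959e-01, -2.32668224e-05,  2.84378032e-04,
         5.54599208e-01],
       [-2.79249186e-04, -2.84444866e-01,  9.58692360e-01,
        -1.42894843e+02],
       [ 0.00000000e+00,  0.00000000e+00,  0.00000000e+00,
         1.00000000e+00]])}
```

View pics/top0.png

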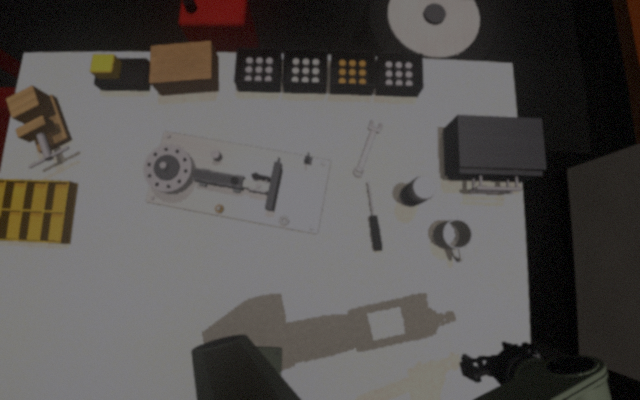

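View pics/side0.png

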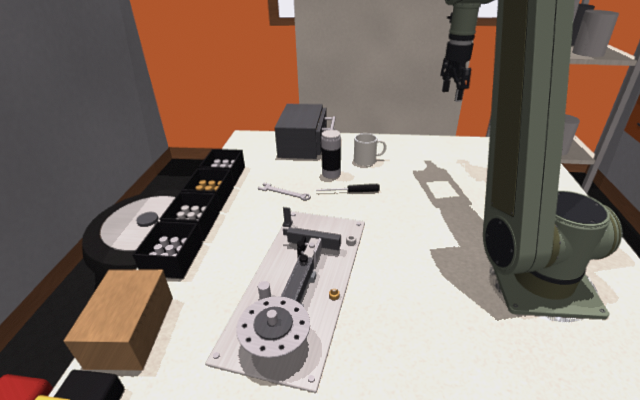

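```bash
cat > h.py <<'E'
from rig import env, imaging
import cv2,numpy as np
from scipy.spatial.transform import Rotation as R
def cam(n):
    m=imaging.camera_model(n);K=np.array([[m['fx'],0,m['cx']],[0,m['fy'],m['cy']],[0,0,1.]])
    if n=='wrist':
        s=env.read_state();T=np.eye(4);T[:3,:3]=R.from_rotvec(s['orientation']).as_matrix();T[:3,3]=s['ee_pos']
        W=T@m['T_tool_cam']
    else: W=np.linalg.inv(m['world_to_cam'])
    return K,np.array(m['dist']),W
def ray(px,z,c):
    K,d,W=c
    u=cv2.undistortPoints(np.float64(px).reshape(-1,1,2),K,d)[:,0]
    v=np.c_[u,np.ones(len(u))]@W[:3,:3].T;o=W[:3,3]
    return o+v*((z-o[2])/v[:,2])[:,None]
def proj(P,c):
    K,d,W=c;M=np.linalg.inv(W)
    return cv2.projectPoints(np.float64(P).reshape(-1,1,3),cv2.Rodrigues(M[:3,:3])[0],M[:3,3],K,d)[0][:,0]
E
python3 - <<'E'
import cv2,numpy as np
im=cv2.imread('pics/top0.png')[120:245,130:345]
cv2.imwrite('pics/c0.png',cv2.resize(np.clip(im*1.6,0,255).astype('u1'),None,fx=3.7,fy=3.7,interpolation=cv2.INTER_CUBIC))
E
```

```text
(no output)
```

View pics/c0.png

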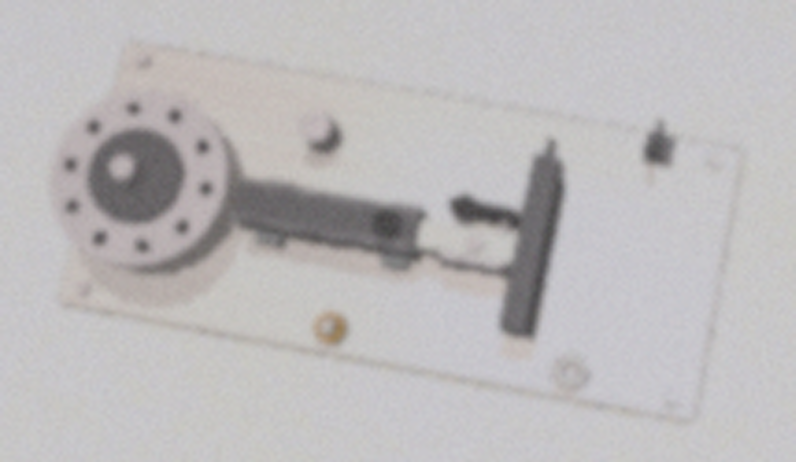

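Crop: plate corners near (125,40), (745,148), (693,420), (60,303); crosshead ~(532,245), lever ~(490,212), mark blade top ~(658,135), pointer ~(549,148).

```bash
python3 - <<'E'
from h import *
f=lambda p:np.float64(p)/3.7+[130,120]-0.35
c=cam('top')
P=ray(f([(125,40),(745,148),(693,420),(60,303)]),8,c)[:,:2]
S=np.float64([(-220,120),(290,120),(290,-100),(-220,-100)])
a=P-P.mean(0);b=S-S.mean(0)
th=np.arctan2((b[:,0]*a[:,1]-b[:,1]*a[:,0]).sum(),(a*b).sum())
r=np.array([[np.cos(th),-np.sin(th)],[np.sin(th),np.cos(th)]]);o=P.mean(0)-r@S.mean(0)
print(np.degrees(th),o,(P-o)@r-S)
q=lambda p,z:((ray(f([p]),z,c)[0,:2]-o)@r).round(1)
print('pointer',q((549,143),58),'mark',q((660,125),66),q((658,140),62),'xh',q((545,160),58),q((518,330),58),'lever boss',q((462,207),66),'socket',q((325,122),46),'spacer',q((570,370),24),'bush',q((330,325),34))
print('lever world',r@[90,0]+o, r[:,0])
E
```

```text
-98.53962070578993 [556.16573092  82.55454427] [[-0.14844345 -0.79697365]
 [-0.11067238 -1.18149754]
 [-2.68793738  1.06972208]
 [ 2.94705321  0.90874911]]
pointer [144.   83.2] mark [224.3 109.7] [224.7  99.1] xh [143.6  69.8] [149.3 -59.8] lever boss [91.2 21.9] socket [-30.6  72. ] spacer [189.2 -79.3] bush [  5.  -79.3]
lever world [542.80133466  -6.44766308] [-0.14849329 -0.98891341]
```

>>> {"name": "step_arm", "arguments": {
  "increments": [
    [0, 0, 0.04, 0.2, 0.3, 0, 1],
    [0, 0, 0.08, 0.4, 0.6, 0, 1],
    [0, 0, 0.12, 0.64, 0.885, 0, 1]
  ],
  "grip_force": 40
}}

```text
clock: 0.35
ee_pos: [220.8, -463.2, 230.6]
orientation: [-3.055, -0.725, 0.001]
contact_force: [1.3, -0.2, 0.1]
width: 85.4
gripper_force: 0.0
```

>>> {"name": "step_arm", "arguments": {
  "increments": [
    [0, 0, 0.04, 0.2, 0.3, 0, 1],
    [0, 0, 0.08, 0.4, 0.6, 0, 1],
    [0, 0, 0.12, 0.64, 0.885, 0, 1]
  ]
}}

```text
clock: 0.6
ee_pos: [285.1, -374.2, 231.0]
orientation: [-2.973, -1.012, 0.001]
contact_force: [0.0, 0.6, -0.6]
width: 85.4
gripper_force: 0.0
```

>>> {"name": "step_arm", "arguments": {
  "increments": [
    [0, 0, 0.04, 0.2, 0.3, 0, 1],
    [0, 0, 0.08, 0.4, 0.6, 0, 1],
    [0, 0, 0.12, 0.64, 0.885, 0, 1]
  ]
}}

```text
clock: 0.85
ee_pos: [349.1, -285.7, 231.1]
orientation: [-2.865, -1.288, 0.001]
contact_force: [0.1, 0.2, 0.9]
width: 85.3
gripper_force: 0.0
```

>>> {"name": "step_arm", "arguments": {
  "increments": [
    [0, 0, 0.04, 0.2, 0.3, 0, 1],
    [0, 0, 0.08, 0.4, 0.6, 0, 1],
    [0, 0, 0.12, 0.64, 0.885, 0, 1]
  ]
}}

```text
clock: 1.1
ee_pos: [413.1, -197.2, 231.1]
orientation: [-2.731, -1.552, 0.001]
contact_force: [1.1, -0.7, -0.7]
width: 85.3
gripper_force: 0.0
```

>>> {"name": "step_arm", "arguments": {
  "increments": [
    [0, 0, 0.04, 0.2, 0.3, 0, 1],
    [0, 0, 0.08, 0.4, 0.6, 0, 1],
    [0, 0, 0.12, 0.64, 0.885, 0, 1]
  ]
}}

```text
clock: 1.35
ee_pos: [477.1, -108.7, 231.1]
orientation: [-2.572, -1.803, 0.001]
contact_force: [-0.2, -0.5, -0.7]
width: 85.3
gripper_force: 0.0
```

>>> {"name": "step_arm", "arguments": {
  "increments": [
    [0, 0, 0.04, 0.2, 0.3, -0.1, 1],
    [0, 0, 0.08, 0.4, 0.6, -0.3, 1],
    [0, 0, 0.129, 0.656, 0.885, -0.5, 1],
    [0, 0, 0.129, 0.656, 0.885, -0.5, 1],
    [0, 0, 0.129, 0.656, 0.885, -0.5, 1]
  ]
}}

```text
clock: 1.77
ee_pos: [542.5, -20.7, 179.4]
orientation: [-2.376, -2.051, 0.005]
contact_force: [-0.6, -0.0, 0.6]
width: 85.1
gripper_force: 0.0
```

```bash
python3 - <<'E'
from h import *
np.save('w1.npy',cam('wrist')[2])
cv2.imwrite('pics/w1.png',imaging.read_camera('wrist'))
c=cam('wrist');th=np.radians(-98.54);r=np.array([[np.cos(th),-np.sin(th)],[np.sin(th),np.cos(th)]]);o=np.array([556.17,82.55])
g=lambda x,y,z:np.r_[r@[x,y]+o,z]
print(proj([g(145,88,58),g(224.5,97,66),g(135,75,58),g(135,-60,58),g(105,33,58),g(105,-17,58)],c).round(0))
E
```

```text
[[405. 234.]
 [409. 305.]
 [393. 225.]
 [259. 224.]
 [352. 196.]
 [301. 196.]]
```

View pics/w1.png

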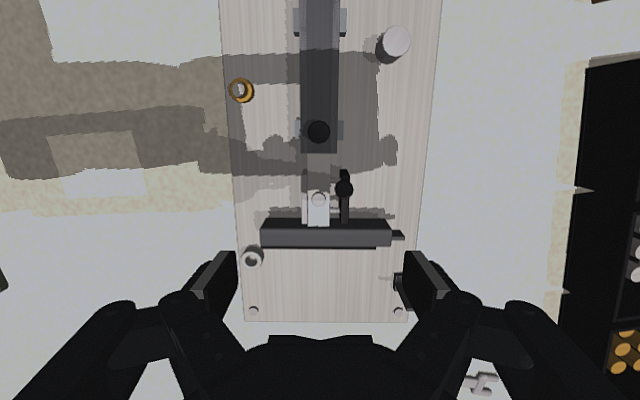

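Wrist view: crosshead top face rows ~230 (inner) to 247 (outer), columns 260–391; pointer blade tip at ~(404,236); lever boss (344,189); mark blade about (397,278), partly behind the finger.

```bash
python3 - <<'E'
from h import *
im=cv2.imread('pics/w1.png');g=im.mean(2)
print('col330',g[212:254,340].astype(int));print('ptr',g[226:246,400].astype(int));print('mark',g[262:300,397].astype(int))
K,d,_=cam('wrist');c=(K,d,np.load('w1.npy'))
th=np.radians(-98.54);r=np.array([[np.cos(th),-np.sin(th)],[np.sin(th),np.cos(th)]]);o=np.array([556.17,82.55])
q=lambda p,z:((ray([p],z,c)[0,:2]-o)@r).round(1)
print(q((262,230),58),q((391,230),58),q((260,247),58),q((391,247),58),'ptr',q((404,236),58),'boss',q((344,189),66),'mark',q((397,278),66))
cv2.imwrite('pics/w1c.png',cv2.resize(im[170:310,240:420],None,fx=4,fy=4,interpolation=cv2.INTER_CUBIC))
E
```

```text
col330 [ 29  10   1   5   3   8  14  10  16  16  18  24  31  30  29  28  38  61
  78  86  87  86  84  82  81  81  81  83  82  82  82  82  82  79  58  30
  26 111 166 175 171 170]
ptr [165 165 169 156 103  34  18  26  28  24  48  75  81  82 126 162 168 166
 166 167]
mark [163 162 162 162 162 162 162 163 167 153  98  38  22  40  53  48  47  49
  49  41  36  30  30  29  29  24  22  17  38 125 182 181 176 172 169 168
 167 166]
[139.6 -57. ] [139.   73.2] [158.4 -60.1] [157.8  74.6] ptr [145.5  86.9] boss [94.8 24. ] mark [189.1  81.4]
```

View pics/w1c.png

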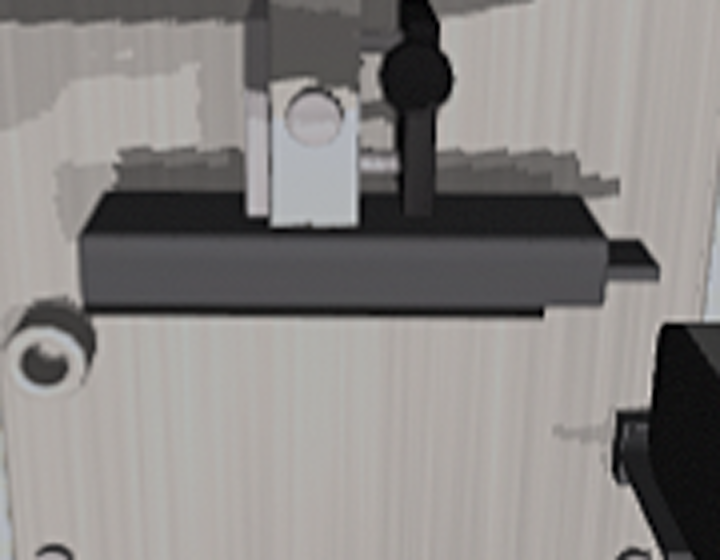

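>>> {"name": "step_arm", "arguments": {
  "increments": [
    [0, 0, 0, 0, 0, -0.25, 1],
    [0, 0, 0, 0, 0, -0.5, 1],
    [0, 0, 0, 0, 0, -0.75, 1],
    [0, 0, 0, 0, 0, -1, 1]
  ]
}}

```text
clock: 2.15
ee_pos: [542.5, -23.7, 81.8]
orientation: [2.382, 2.046, 0.002]
contact_force: [0.3, -0.8, -0.3]
width: 85.5
gripper_force: 0.0
```

>>> {"name": "step_arm", "arguments": {
  "increments": [
    [0, 0, 0, 0, 0, -0.2, 1],
    [0, 0, 0, 0, 0, -0.4, 1],
    [0, 0, 0, 0, 0, -0.59, 1],
    [0, 0, 0, 0, 0, -0.59, 1]
  ]
}}

```text
clock: 2.48
ee_pos: [539.9, -23.5, 20.3]
orientation: [-2.38, -2.045, 0.007]
contact_force: [-0.6, -0.3, 0.2]
width: 85.4
gripper_force: 0.0
```

>>> {"name": "step_arm", "arguments": {
  "increments": [
    [0, 0, 0, -0.03, -0.17, 0, 1],
    [0, 0, 0, -0.053, -0.35, 0, 1],
    [0, 0, 0, -0.078, -0.52, 0, 1],
    [0, 0, 0, -0.105, -0.7, 0, 1],
    [0, 0, 0, -0.13, -0.87, 0, 1]
  ]
}}

```text
clock: 2.9
ee_pos: [529.1, -108.3, 23.3]
orientation: [-2.382, -2.044, -0.004]
contact_force: [2.5, 12.4, -5.7]
width: 85.5
gripper_force: 6.1
```

```bash
python3 - <<'E'
from h import *
np.save('w2.npy',cam('wrist')[2]);s=env.read_state();print(s['ee_pos'],s['contact_force'])
im=imaging.read_camera('wrist');cv2.imwrite('pics/w2f.png',im)
t=imaging.read_camera('top')
cv2.imwrite('pics/w2.png',np.vstack([cv2.resize(im,(560,350)),cv2.resize(t[130:220,230:350],(320,240),interpolation=cv2.INTER_CUBIC).__class__ is None or np.hstack([cv2.resize(t[130:220,230:350],(320,240)),np.zeros((240,240,3),'u1')])]))
E
```

```text
[ 529.10934546 -108.29734351   23.281659  ] [ 2.54080253 12.3797307  -5.69617693]
```

View pics/w2f.png

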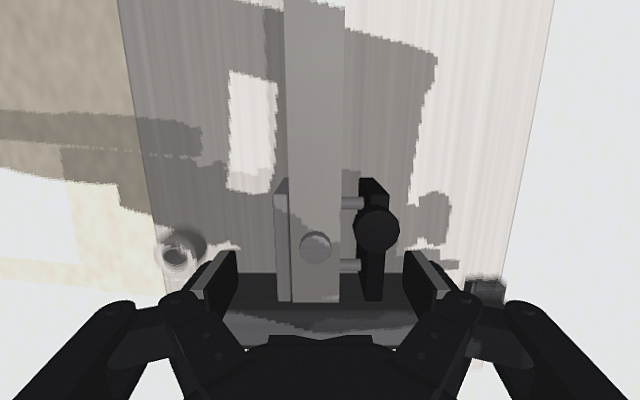

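```bash
python3 - <<'E'
from h import *
im=cv2.imread('pics/w2f.png')[255:375,400:530]
t=imaging.read_camera('side');cv2.imwrite('pics/s2.png',t)
K,d,_=cam('wrist');c=(K,d,np.load('w2.npy'))
th=np.radians(-98.54);r=np.array([[np.cos(th),-np.sin(th)],[np.sin(th),np.cos(th)]]);o=np.array([556.17,82.55])
g=lambda x,y,z:np.r_[r@[x,y]+o,z]
print(proj([g(216,88,58),g(224.5,97,66),g(224.5,105,8)],c).round(0),proj([g(216,88,58),g(224.5,95,66),g(224.5,105,8)],cam('side')).round(0))
s=env.read_state();print(s['ee_pos'],((np.array(s['ee_pos'][:2])-o)@r))
cv2.imwrite('pics/w2c.png',np.hstack([cv2.resize(np.clip(im*1.5,0,255).astype('u1'),(400,370)),cv2.resize(t[195:265,260:335],(400,370),interpolation=cv2.INTER_CUBIC)]))
E
```

```text
[[504. 330.]
 [530. 358.]
 [479. 286.]] [[290. 212.]
 [289. 208.]
 [287. 224.]]
[ 528.9979403  -109.57246493   23.37275898] [194.02734049   1.65936735]
```

View pics/w2c.png

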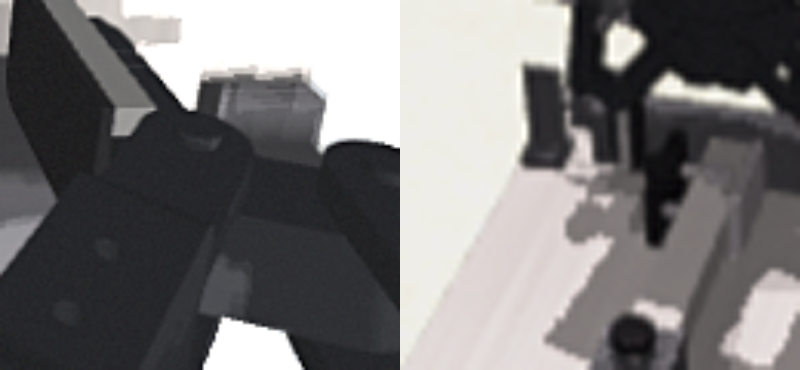

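```bash
python3 - <<'E'
from h import *
t0=cv2.imread('pics/top0.png');t=imaging.read_camera('top');cv2.imwrite('pics/top2.png',t)
a=cv2.resize(t0[145:170,270:320],(800,400)[0:2] if 0 else (400,200),interpolation=cv2.INTER_CUBIC)
b=cv2.resize(t[130:240,240:350],(400,400),interpolation=cv2.INTER_CUBIC)
w=cv2.resize(cv2.imread('pics/w2f.png')[250:330,420:520],(400,320),interpolation=cv2.INTER_CUBIC)
L=np.vstack([a*1.6,np.zeros((400,400,3))]);L[220:540]=w
Rr=np.vstack([b*2,np.zeros((200,400,3))])
cv2.imwrite('pics/m3.png',np.clip(np.hstack([L,Rr]),0,255).astype('u1'))
print(t0[147:168,300:318].mean(2).astype(int));print(t0[154:168,270:288].mean(2).astype(int))
E
```

```text
[[126 125 125 124 125 124 124 124 125 124 126 124 126 124 125 124 126 125]
 [124 123 126 122 126 125 123 125 126 125 125 125 123 126 126 124 122 124]
 [125 124 124 125 124 126 122 126 125 124 125 124 124 125 124 125 124 125]
 [126 125 124 128 124 124 126 123 123 124 124 124 126 125 124 123 123 123]
 [124 125 124 124 124 124 123 120 119 121 125 125 123 124 123 125 125 124]
 [125 125 123 124 124 124 120 112 108 113 122 125 126 125 123 124 123 123]
 [123 122 123 124 124 123 116 107  96 106 116 124 122 124 125 124 126 124]
 [119 116 121 122 120 118 111 100  90 101 117 122 122 123 124 124 123 122]
 [118 120 119 122 116 108  97  88  84  94 110 119 119 124 122 122 124 124]
 [122 121 123 121 111  92  80  71  71  85 101 105 111 117 117 122 121 122]
 [125 123 123 120 108  82  69  66  63  71  81  93 103 113 119 122 119 118]
 [125 124 123 114 101  78  64  58  63  66  76  83 100 115 121 121 119 119]
 [126 124 120 111  90  67  58  55  57  66  70  83 102 119 126 122 122 121]
 [123 124 121 108  82  62  56  55  59  65  75  88 108 120 125 123 126 124]
 [123 125 120 108  81  60  50  53  59  68  75  94 
[... 826 characters left out ...]
123 123 123 124 123 124]
 [122 123 122 123 122 123 118 106  86  86 103 117 123 124 123 124 123 123]
 [125 124 123 125 120 117 110  94  79  84 104 118 122 122 121 123 124 123]
 [122 124 123 118 110 105  99  86  74  84 105 116 123 124 124 123 122 124]
 [124 123 120 114 100  87  80  74  72  80  97 110 120 124 123 124 123 124]
 [123 124 122 110  90  74  68  68  69  75  84  96 113 122 121 123 125 123]
 [125 122 119 108  83  71  68  66  66  71  71  84 106 120 122 123 123 122]
 [122 123 118 102  82  70  66  67  67  66  64  78  99 117 123 124 125 124]
 [124 121 114  95  77  70  68  68  67  67  63  75  99 117 122 123 124 124]
 [123 121 110  88  71  69  66  69  68  63  64  78 100 119 124 123 124 124]]
```

View pics/m3.png

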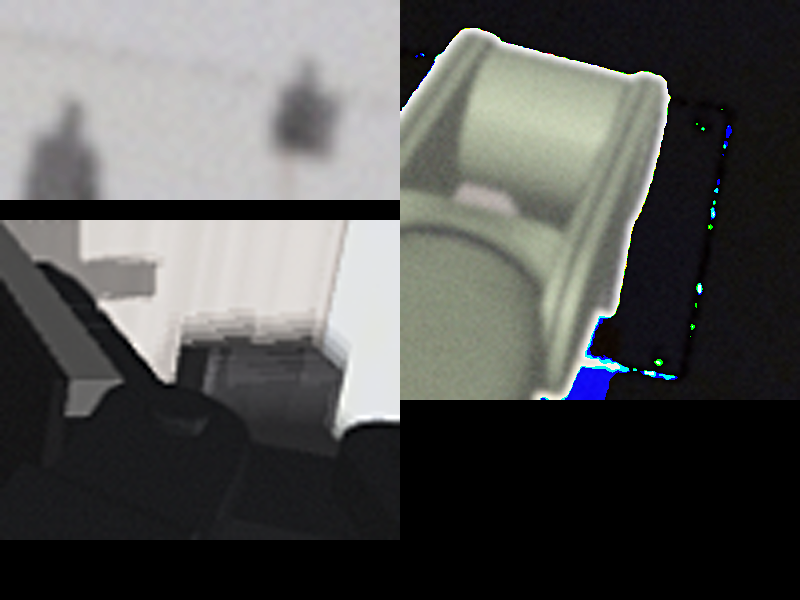

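Montage: in top0 the mark blade end is at ~(308,152.5), pointer end ~(278.4,157.5); currently the arm hides both, so I back off gently and measure both from close above.

>>> {"name": "step_arm", "arguments": {
  "increments": [
    [0, 0, 0, 0.03, 0.2, 0, 1],
    [0, 0, 0, 0.055, 0.37, 0, 1],
    [0, 0, 0, 0.08, 0.54, 0, 1],
    [0, 0, 0, 0.105, 0.71, 0, 1],
    [0, 0, 0, 0.13, 0.87, 0, 1]
  ]
}}

```text
clock: 3.52
ee_pos: [543.6, -21.8, 24.2]
orientation: [2.379, 2.048, 0.003]
contact_force: [0.3, 0.4, 0.0]
width: 85.4
gripper_force: 0.0
```

>>> {"name": "step_arm", "arguments": {
  "increments": [
    [0, 0, 0, 0, 0, 0.2, 1],
    [0, 0, 0, 0, 0, 0.5, 1],
    [0, 0, 0, 0, 0, 0.8, 1]
  ]
}}

```text
clock: 3.77
ee_pos: [542.4, -22.1, 104.3]
orientation: [2.38, 2.05, -0.001]
contact_force: [-0.2, -0.9, 0.4]
width: 85.4
gripper_force: 0.0
```

>>> {"name": "step_arm", "arguments": {
  "increments": [
    [0, 0, 0, 0, 0, 0.3, 1],
    [0, 0, 0, -0.04, -0.25, 0.5, 1],
    [0, 0, 0, -0.08, -0.5, 0.77, 1],
    [0, 0, 0, -0.12, -0.79, 0.77, 1],
    [0, 0, 0, -0.12, -0.79, 0.77, 1]
  ]
}}

```text
clock: 4.18
ee_pos: [531.3, -105.6, 183.3]
orientation: [2.378, 2.04, 0.003]
contact_force: [0.2, -0.2, -0.9]
width: 85.3
gripper_force: 0.0
```

```bash
python3 - <<'E'
from h import *
s=env.read_state();print(s['clock'],s['ee_pos'],s['orientation'])
np.save('w3.npy',cam('wrist')[2])
im=imaging.read_camera('wrist');cv2.imwrite('pics/w3f.png',im)
cv2.imwrite('pics/w3.png',cv2.resize(im[120:290,250:450],None,fx=3.5,fy=3.5,interpolation=cv2.INTER_CUBIC))
E
```

```text
4.1833 [ 531.30360136 -105.57491731  183.26287582] [2.37822264 2.04040945 0.00324182]
```

View pics/w3.png

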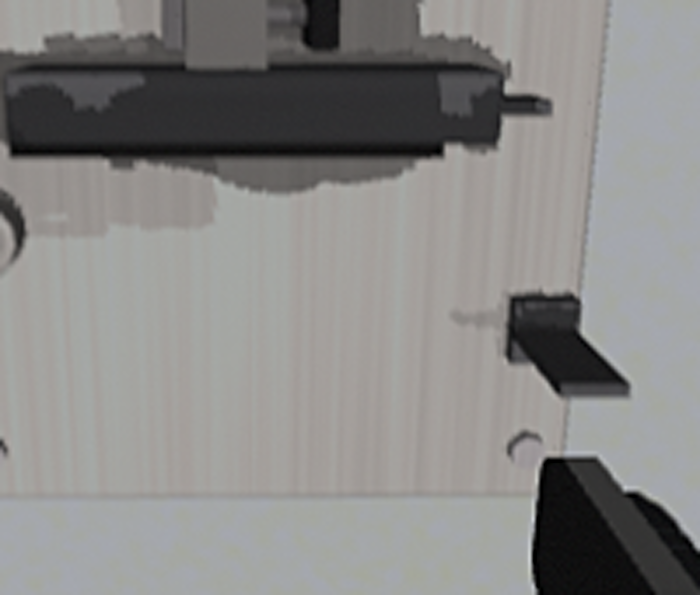

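The clear view: mark top edge strip at crop (560–628, ~383–397), pointer top at ~(530,105), crosshead top rows ~66–150.

```bash
python3 - <<'E'
from h import *
im=cv2.imread('pics/w3f.png');g=im.mean(2)
for c_ in (397,400,403,405):print(c_,g[142:158,c_].astype(int))
for c_ in (413,418,423,426):print(c_,g[222:238,c_].astype(int))
print(g[134:168,375].astype(int))
K,d,_=cam('wrist');C=lambda n:(K,d,np.load(n))
th=np.radians(-98.54);r=np.array([[np.cos(th),-np.sin(th)],[np.sin(th),np.cos(th)]]);o=np.array([556.17,82.55])
q=lambda p,z,n='w3.npy':((ray([p],z,C(n))[0,:2]-o)@r).round(1)
c=lambda a,b:(250+a/3.5-.35,120+b/3.5-.35)
print('ptr',q(c(530,106),58),'mark',q(c(562,390),66),q(c(626,390),66),'ends',q(c(10,150),58),q(c(498,148),58),'inner',q(c(490,66),58))
print('boss w1',q((344,189),66,'w1.npy'),'w2',q((377,230),66,'w2.npy'))
s=env.read_state();print((np.array(s['ee_pos'][:2])-o)@r,s['ee_pos'])
E
```

```text
397 [161 159 160 159 140  69  25  45  48  46  76 129 156 155 154 154]
400 [152 153 155 156 135  58  25  43  48  45  77 133 159 159 159 158]
403 [155 155 156 160 153  94  39  70  74  59  73 132 160 159 158 159]
405 [160 160 160 161 163 148  88  63  82  78  87 129 157 158 157 156]
413 [ 29  28  27  25  28  26  27  46  69  75  80 122 155 166 170 168]
418 [ 27  26  28  27  27  26  25  46  67  72  77 120 160 170 167 167]
423 [153  83  20  21  25  27  26  46  67  73  76 119 157 168 166 167]
426 [167 169 176 155  86  23  19  45  69  75  79 120 159 167 164 166]
[ 97  96  85  65  36  24  41  65  72  66  62  56  55  51  43  43  44  44
  46  48  49  47  47  49  49  45  35  22   8   3  58 123 157 162]
ptr [146.1  81.2] mark [225.4  94.4] [225.6 112.9] ends [157.4 -59.7] [157.5  73.3] inner [135.5  69.7]
boss w1 [94.8 24. ] w2 [161.8  23.7]
[187.76160901   2.53902426] [ 530.79830406 -103.50683408  181.9221042 ]
```

>>> {"name": "step_arm", "arguments": {
  "increments": [
    [0, 0, 0, 0.04, 0.25, 0, 1],
    [0, 0, 0, 0.08, 0.5, -0.1, 1],
    [0, 0, 0, 0.12, 0.79, -0.3, 1],
    [0, 0, 0, 0.12, 0.79, -0.5, 1],
    [0, 0, 0, 0.12, 0.79, -0.77, 1]
  ]
}}

```text
clock: 4.65
ee_pos: [543.8, -20.1, 103.4]
orientation: [2.376, 2.051, 0.005]
contact_force: [0.3, -0.0, 0.1]
width: 85.2
gripper_force: 0.0
```

>>> {"name": "step_arm", "arguments": {
  "increments": [
    [0, 0, 0, 0, 0, -0.25, 1],
    [0, 0, 0, 0, 0, -0.5, 1],
    [0, 0, 0, 0, 0, -0.8, 1],
    [0, 0, 0, 0, 0, -0.8, 1]
  ]
}}

```text
clock: 4.98
ee_pos: [538.6, -21.2, 18.1]
orientation: [-2.375, -2.046, 0.012]
contact_force: [0.1, -0.3, -0.6]
width: 85.6
gripper_force: 0.0
```

>>> {"name": "step_arm", "arguments": {
  "increments": [
    [0, 0, 0, -0.03, -0.17, 0, 1],
    [0, 0, 0, -0.053, -0.35, 0, 1],
    [0, 0, 0, -0.078, -0.52, 0, 1],
    [0, 0, 0, -0.105, -0.7, 0, 1],
    [0, 0, 0, -0.13, -0.87, 0, 1]
  ]
}}

```text
clock: 5.4
ee_pos: [529.1, -106.7, 22.8]
orientation: [-2.38, -2.044, -0.004]
contact_force: [1.0, 11.9, -8.3]
width: 85.2
gripper_force: 6.1
```

>>> {"name": "step_arm", "arguments": {
  "increments": [
    [0, 0, 0, -0.015, -0.05, 0, 1],
    [0, 0, 0, -0.03, -0.11, 0, 1],
    [0, 0, 0, -0.03, -0.11, 0, 1],
    [0, 0, 0, -0.03, -0.11, 0, 1]
  ]
}}

```text
clock: 5.73
ee_pos: [527.2, -118.7, 23.5]
orientation: [-2.382, -2.046, -0.004]
contact_force: [1.5, 5.7, -5.2]
width: 85.8
gripper_force: 3.1
```

```bash
python3 - <<'E'
from h import *
E=[];
for i in range(5):
    s=env.read_state();E.append(np.r_[s['ee_pos'],s['contact_force']]);im=imaging.read_camera('wrist')
print(np.round(E,1));m=np.mean(E,0)
W=cam('wrist')[2];s=env.read_state();W[:3,3]+=m[:3]-s['ee_pos'];np.save('w4.npy',W)
cv2.imwrite('pics/w4f.png',im)
g=im.mean(2)
# boss: dark disc near (377,230)
ci=cv2.HoughCircles(cv2.medianBlur(g.astype('u1'),3)[190:270,340:420],cv2.HOUGH_GRADIENT,1,40,param1=80,param2=10,minRadius=18,maxRadius=30);print(ci)
g2=cv2.imread('pics/w2f.png').mean(2)
for G in (g2,g):
    print([ (c,int(np.argmax(G[262:310,c]<110))+262) for c in (468,475,482,489,496)], [(r_,440+int(np.argmax(G[r_,440:500]<110))) for r_ in (282,285,288,292)])
print(HC:=cv2.HoughCircles(cv2.medianBlur(g2.astype('u1'),3)[190:270,340:420],cv2.HOUGH_GRADIENT,1,40,param1=80,param2=10,minRadius=18,maxRadius=30))
E
```

```text
[[ 5.272e+02 -1.187e+02  2.350e+01  1.500e+00  5.700e+00 -5.200e+00]
 [ 5.271e+02 -1.185e+02  2.340e+01  5.000e-01  6.600e+00 -5.400e+00]
 [ 5.272e+02 -1.184e+02  2.350e+01  1.600e+00  6.300e+00 -4.400e+00]
 [ 5.272e+02 -1.184e+02  2.350e+01  2.200e+00  6.300e+00 -4.700e+00]
 [ 5.272e+02 -1.183e+02  2.340e+01  1.300e+00  6.300e+00 -4.900e+00]]
[[[35.5 36.5 22.1]]]
[(468, 280), (475, 280), (482, 279), (489, 280), (496, 279)] [(282, 440), (285, 440), (288, 440), (292, 440)]
[(468, 262), (475, 262), (482, 262), (489, 262), (496, 262)] [(282, 440), (285, 440), (288, 440), (292, 440)]
[[[38.5 39.5 21. ]]]
```

```bash
python3 - <<'E'
from h import *
K,d,_=cam('wrist');C=lambda n:(K,d,np.load(n))
th=np.radians(-98.54);r=np.array([[np.cos(th),-np.sin(th)],[np.sin(th),np.cos(th)]]);o=np.array([556.17,82.55])
q=lambda p,z,n:((ray([p],z,C(n))[0,:2]-o)@r).round(1)
I={n:cv2.imread(f'pics/{n}f.png').mean(2) for n in('w2','w3','w4')}; I['w1']=cv2.imread('pics/w1.png').mean(2)
for c in (470,478,486,494): print('w4 col',c,I['w4'][235:285,c].astype(int))
for c in (402,408): print('w3 col',c,I['w3'][198:226,c].astype(int))
print(cv2.HoughCircles(cv2.medianBlur(I['w1'].astype('u1'),3)[172:206,325:362],cv2.HOUGH_GRADIENT,2,40,param1=80,param2=8,minRadius=7,maxRadius=13))
print('boss',q((344,189),66,'w1.npy'),q((377,230),66,'w2.npy'),q((375.5,226.5),66,'w4.npy'))
for n in('w2','w4'):
    G=I[n];print(n,'bolt/leg col315',G[285:310,315].astype(int),'cheek',G[165:195,283].astype(int), 'lever',G[165:200,368].astype(int))
E
```

```text
w4 col 470 [214 214 214 214 214 213 214 213 214 213 213 213 214 213 213 214 215 215
 215 215 216 217 220 233 157  51  29  33  32  32  34  34  37  38  38  40
  37  38  37  38  39  37  37  39  35  35  35  36  36  37]
w4 col 478 [216 216 216 216 216 216 215 216 218 218 219 219 220 221 221 221 222 222
 223 223 223 225 236 149 119  41  36  41  41  39  33 101  65  64  64  65
  67  68  69  69  69  52  56  56  51  40  41  42  42  41]
w4 col 486 [216 216 216 217 218 217 218 218 218 219 219 219 220 220 220 220 221 220
 221 221 223 230 165 136 157  33  36  41  42  41  35  76 113 108  60  66
  68  69  69  68  69  69  68  54  51  41  41  43  40  41]
w4 col 494 [217 217 216 216 218 219 218 220 220 221 221 221 222 222 222 222 222 222
 222 222 222 224 231 203 150  21  39  40  40  39  39  81 115  61  65  67
  68  68  68  69  70  67  54  55  48  39  42  42  42  41]
w3 col 402 [157 156 157 160 151 111  52  33  60  74  59  46  46  44  37  34  30  26
  28  28  27  27  26  23  18  47 130 171]
w3 col 408 [160 160 160 163 160 139  85  29  50  54  46  48  48  49  40  31  30  26
  27  28  29  27  28  28  27  
[... 177 characters left out ...]
9  40  41  39  42  44] cheek [112 113 113 113 114 113 113 113 114 113 113 115 111  94  81  75  76  78
  77  78  78  79  79  78  80  80  79  76  83 108] lever [139 140 140 140 140 141 140 140 141 141 145 136  93   5  15  19  18  18
  19  20  18  18  19  19  21  19  20  20  17  19  18  17  20  19  21]
w4 bolt/leg col315 [110 112 111 111 111 111 112 111 111 110 111 110 110 110 111 113 119  68
  36  40  41  41  43  42  43] cheek [115 116 116 116 116 116 116 116 116 117 116 117 119 114  96  81  77  78
  79  78  79  80  80  79  81  80  79  78  86 109] lever [142 141 141 141 140 141 142 142 142 143 145 138  94   7  18  22  19  17
  19  18  20  22  17  19  22  22  17  17  19  17  17  19  17  20  18]
```

View pics/w4f.png

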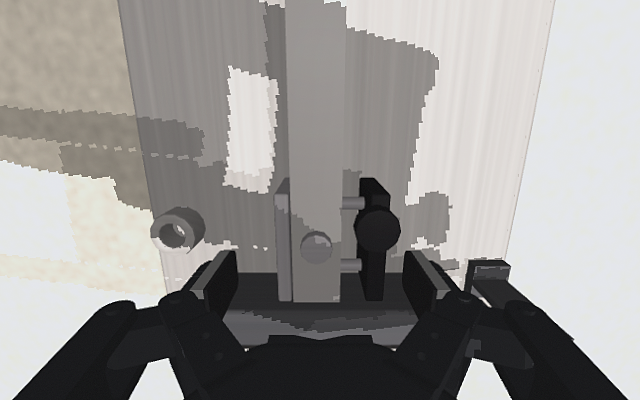

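```bash
python3 - <<'E'
from h import *
K,d,_=cam('wrist');C=lambda n:(K,d,np.load(n))
th=np.radians(-98.54);r=np.array([[np.cos(th),-np.sin(th)],[np.sin(th),np.cos(th)]]);o=np.array([556.17,82.55])
q=lambda p,z,n:((ray([p],z,C(n))[0,:2]-o)@r).round(1)
print('foot',q((402,203.2),8,'w3.npy'),q((486,259.3),8,'w4.npy'),'foot top front',[q((486,265.8),z,'w4.npy') for z in(12,14,16)])
print('boss/ptr w1',q((344,189),66,'w1.npy'),q((402,238),58,'w1.npy'),'w4 boss',q((377,230),66,'w4.npy'))
print('face w1',q((340,229),58,'w1.npy'),'w4',q((315,301.7),51,'w4.npy'),'w2',q((315,301.7),51,'w2.npy'), 'w3', q((375,139.8),58,'w3.npy'))
print('w3 ptr/mark',q((400,150.6),58,'w3.npy'),q((420,230.9),66,'w3.npy'))
E
```

```text
foot [213.8 101.9] [215.5 105.9] foot top front [array([217.9, 104. ]), array([216.8, 102.7]), array([215.7, 101.4])]
boss/ptr w1 [94.8 24. ] [147.7  85.1] w4 boss [172.2  23.2]
face w1 [138.1  21.7] w4 [214.9  -1.1] w2 [204.5  -0.7] w3 [136.7  56. ]
w3 ptr/mark [146.7  80.2] [225.3 104.3]
```

>>> {"name": "step_arm", "arguments": {
  "increments": [
    [0, 0, 0, -0.002, -0.01, 0, 1],
    [0, 0, 0, -0.003, -0.019, 0, 1],
    [0, 0, 0, -0.003, -0.019, 0, 1],
    [0, 0, 0, -0.003, -0.019, 0, 1]
  ]
}}

```text
clock: 6.32
ee_pos: [527.0, -120.0, 23.5]
orientation: [-2.382, -2.047, -0.004]
contact_force: [2.7, 6.8, -5.1]
width: 85.5
gripper_force: 3.4
```

```bash
cat > chk.py <<'E'
from h import *
import sys
imaging.read_camera('wrist');s=env.read_state();c=cam('wrist');im=imaging.read_camera('wrist');cv2.imwrite(f'pics/{sys.argv[1]}f.png',im);g=im.mean(2)
th=np.radians(-98.54);r=np.array([[np.cos(th),-np.sin(th)],[np.sin(th),np.cos(th)]]);o=np.array([556.17,82.55])
q=lambda p,z:((ray([p],z,c)[0,:2]-o)@r).round(1)
print(s['clock'],np.round(s['ee_pos'],1),((s['ee_pos'][:2]-o)@r).round(1),np.round(s['contact_force'],1),s['width'],s['gripper_force'])
def edge(v,off,t):  # first subpixel crossing below t
    i=int(np.argmax(v<t));return off+i-1+(v[i-1]-t)/(v[i-1]-v[i])
for col in (482,488,494):
    e=edge(g[235:285,col],235,100);print('foot',col,round(e,1),q((col,e),8)-[-11.5,0])
e=edge(g[285:312,315],285,78);print('leg end',round(e,1),'pointer',q((315,e),51)+[10,0])
print('leverrow',g[240,345:410].astype(int))
E
python3 chk.py w5
```

```text
6.3667 [ 527.  -120.    23.5] [204.6   1.2] [ 1.7  7.3 -4.5] 85.60431373048807 3.4378523379564285
foot 482 256.3 [226.5 103. ]
foot 488 257.0 [227.  106.9]
foot 494 256.6 [226.8 110.7]
leg end 301.8 pointer [226.6  -1.1]
leverrow [115 117 117 117 117 115 113 114 113 114 117  92  42  22  31  31  30  30
  31  30  29  29  31  30  30  31  30  29  31  31  30  31  31  31  32  30
  30  29  30  29  31  30  29  30  29  30  30  29  30  29  28  23  28 151
 147 142 140 139 139 141 140 142 143 144 145]
```

>>> {"name": "step_arm", "arguments": {
  "increments": [
    [0, 0, 0, 0, 0, 0, -0.1],
    [0, 0, 0, 0, 0, 0, -0.4],
    [0, 0, 0, 0, 0, 0, -1],
    [0, 0, 0, 0, 0, 0, -1],
    [0, 0, 0, 0, 0, 0, -1]
  ],
  "grip_force": 40
}}

```text
clock: 6.83
ee_pos: [526.0, -119.9, 25.3]
orientation: [-2.381, -2.046, -0.002]
contact_force: [-3.8, 8.3, 10.5]
width: 35.1
gripper_force: 45.9
```

>>> {"name": "step_arm", "arguments": {
  "increments": [
    [0, 0, 0, 0, 0, 0, -1],
    [0, 0, 0, 0, 0, 0, -1],
    [0, 0, 0, 0, 0, 0, -1],
    [0, 0, 0, 0, 0, 0, -1],
    [0, 0, 0, 0, 0, 0, -1]
  ]
}}

```text
clock: 7.25
ee_pos: [526.1, -119.9, 25.3]
orientation: [-2.381, -2.046, -0.003]
contact_force: [-4.7, 8.0, 10.2]
width: 34.9
gripper_force: 45.6
```

```bash
python3 chk.py w6
```

```text
7.3 [ 526.  -119.9   25.3] [204.7   0.3] [-3.7  7.  11.6] 34.872957626724535 45.628830045461655
foot 482 255.2 [226.6 103. ]
foot 488 255.9 [227.1 107. ]
foot 494 255.5 [226.8 110.8]
leg end 299.3 pointer [226.4  -2. ]
leverrow [ 28  29  28  28  29  28  28  29  30  28  29  28  28  29  30  27  29  29
  30  28  29  28  24  15  45 136 142 139 136 134 135 137 138 139 138 137
 136 138 138 138 137 137 138 138 138 137 137 136 135 136 135 135 135 136
 136 139 137 135 135 135 137 137 137 136 131]
```

```bash
python3 - <<'E'
from h import *
c=cam('wrist');g=cv2.imread('pics/w6f.png').mean(2)
th=np.radians(-98.54);r=np.array([[np.cos(th),-np.sin(th)],[np.sin(th),np.cos(th)]]);o=np.array([556.17,82.55])
G=lambda x,y,z:np.r_[r@[x,y]+o,z]
for nm,y,z in(('mark',98,66),('mark',105,66),('mark',112,66),('ptr',80,58),('ptr',86,58)):
    p=proj([G(226.7,y,z)],c)[0];u,v=p.round().astype(int);print(nm,y,p.round(1),v-14,g[v-14:v+15,u].astype(int) if u<640 and v<386 else '')
E
```

```text
mark 98 [536.5 337.3] 323 [ 40  40  40  38  40  39  40  41  40  39  32 114 105 103 102 101  95 114
 197 236 230 235 237 169  15  16  23  25  24]
mark 105 [551.5 337. ] 323 [ 41  41  40  41  40  39  39  41  40  33  67 106 102 100 101  98  91 138
 220 230 226 226 226 227 227 228 228 228 227]
mark 112 [566.5 336.7] 323 [227 231 237 203  80  19  34  38  39  32  91 108 103 102 101 100  88 163
 237 229 227 228 228 228 228 227 227 226 226]
ptr 80 [487.4 325.7] 312 [34 24 26 28 25 24 26 25 26 25 25 27 26 24 27 26 25 25 25 25 25 25 26 27
 24 27 25 25 26]
ptr 86 [499.8 325.5] 311 [239 240 230 228 233 245 218  95  18  33  33  25  25  25  26  25  26  26
  25  24  26  26  27  27  25  25  26  24  25]
```

```bash
python3 - <<'E'
import cv2,numpy as np
np.set_printoptions(linewidth=200)
g=cv2.imread('pics/w6f.png').mean(2).astype(int);print(g[310:346,480:520:2])
E
```

```text
[[ 27  25  34  41  40  37  35 248 228 237  56  30  39  37  40  41  40  40  40  41]
 [ 24  25  27  37  41  40  31 168 233 229 239  16  36  36  37  42  41  42  40  39]
 [ 27  25  24  27  40  40  36  53 248 227 240  55  31  36  36  39  40  40  41  40]
 [ 25  27  26  25  30  41  41  28 164 232 230 237  18  35  36  37  41  41  41  41]
 [ 26  27  25  26  24  34  41  36  51 247 228 242  58  33  38  36  40  41  40  40]
 [ 27  27  26  26  24  25  37  41  28 167 233 231 225  21  35  37  38  41  40  40]
 [ 25  26  27  26  26  26  26  42  35  55 245 228 234  37  32  37  36  40  40  41]
 [ 25  28  27  25  25  24  24  31  41  24 218 231 234 163  21  35  36  39  41  40]
 [ 24  27  25  27  28  26  25  24  38  36  95 237 229 234  51  32  38  36  40  40]
 [ 25  25  27  27  25  26  26  26  24  41  18 213 228 236 158  24  36  36  37  41]
 [ 25  26  25  26  26  27  26  25  26  30  33 161 233 228 233  37  34  38  34  41]
 [ 29  26  26  25  26  26  26  27  25  23  33  41 236 227 237 117  27  35  39  37]
 [ 26  25  25  26  26  23  27  24  26  26  25  31 183 228 228 208  38  34  36  34]
 [ 26  25  26  26  26
[... 1188 characters left out ...]
25  26  26  26  26  24  27  26  23]
 [ 26  27  28  26  27  25  25  26  27  25  24  25  26  26  25  25  25  26  26  28]
 [ 27  25  25  27  28  25  26  26  23  26  25  27  24  26  27  27  28  27  26  26]
 [ 25  27  27  25  26  25  25  26  25  24  28  27  26  26  28  25  25  23  23  25]
 [ 25  26  27  25  27  25  27  25  25  26  25  26  27  25  27  28  25  26  28  24]
 [ 27  24  28  27  26  28  27  27  27  25  25  26  28  25  27  27  26  26  24  26]
 [ 27  26  29  27  26  27  27  26  26  27  25  26  26  27  24  27  26  27  26  26]
 [ 27  27  26  26  28  24  26  26  24  28  27  28  22  24  27  26  25  26  26  25]
 [ 26  27  26  27  27  26  26  26  26  25  23  26  27  26  24  26  26  26  25  26]]
```

```bash
python3 -c "
from rig import env
print(env.close_job())"
```

```text
the job is handed in; nothing more can be done
None
```

The job is handed in at about 7.3 s on the robot clock, still holding: the leg was drawn out about 79 mm, which puts the pointer within about 0.5 mm of the mark, then the lever was squeezed closed (35 mm between the pads, set grip 40 N). I drew the leg out once short of the mark and let it back in to measure, with the lever untouched.

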